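# Open the parts scale's display and load it from the scoop

## Robot

A 6-joint arm with a two-finger parallel gripper is mounted at the origin on the work surface. World frame = base frame: x ahead of the robot, y to its left, z up, the work surface at z = 0. Lengths are in m, angles in rad, forces in N, time in s.
With the tool pointing down it reaches from about 0.3 to 0.775 m from the base axis. Payload 14.6 kg.
Tool frame: the origin (TCP) lies at the very end of the fingers, on their centre line; the grasp point (between the pads) lies 19 mm behind it; z points along the fingers, y is the line along which they close (so a half turn about z gives the same grasp; the last joint's range is limited). The gripper opens to 94 mm and grips with 3 to 60 N. Pads are 16 mm wide; open, the fingers measure 119 mm over their backs; the gripper's body (75 mm by 177 mm) begins 78 mm behind the grasp point.
Start: joints at [1.178, 0.3, 1.521, -0, 1.321, -0.067], TCP at [0.176, 0.521, 0.205] pointing down, gripper open.
Joint ranges: [-3.03, 3.03], [-0.79, 2.21], [0.23, 2.52], [-1.04, 4.18], [0, 3.07], [-2.55, 2.55]. Speed limits (rad/s): [2.22, 2.22, 2.57, 3.14, 3.14, 3.14].

## Interface

Orientations are given as [roll, pitch, yaw] about the fixed x, y, z axes, in that order (R = Rz(yaw) Ry(pitch) Rx(roll)).
In Python, from station import ctrl gives the robot as it stands. The module is installed in compiled form; this text tells all that it offers.
- The arm moves only by the tool step_arm, never from a script. Its argument "deltas" is a list of rows, each an object with "dp": the shift along the tool's x, y, z scaled (see below), a list of three; "twist": the turn about the tool's z scaled (see below). In form: [{"dp": [tx, ty, tz], "twist": twist}, ...]. A call has 1 to 12 rows; each row shifts and turns the commanded pose from where the row before left it, along the tool's axes as they then stand; what a row does not reach is not made up. The controller multiplies each number of a shift by 0.04 m and each number of a turn by 4 degrees. A row lasts 1/10 s, in which the tool goes at most 50 mm and 8.59 degrees, less where a joint would pass 70% of its speed; a pose out of reach is approached as far as the arm can. A call with a number of a shift or a turn outside -1 to 1 is refused whole. A call with a gripper value outside its range is refused whole. "gripper" is the opening, from -1 (shut) to 1 (fully open), set as the call begins (left out, the last holds). The fingers move at their own pace and stop on an object; "squeeze" is the grip in N (left out, the last holds). Time passes only in rows, so rows that do not move let the fingers close. It gives the time, the measured TCP pose, the force, the opening and the grip force at its end, in the units of the state.
- ctrl.get_obs(): the state, without advancing time (a new reading comes with each control period).
- ctrl.camera(name): name is "scene" or "top" or "wrist"; returns (picture, depth): 400x640x3 uint8, red, green, blue; 400x640 float32, m along the optical axis (not along the pixel's ray), 0 where there is no reading.
- ctrl.get_calibration(name): a dict with "fx", "fy", "cx", "cy" (pixels), "world_to_cam" (4x4, takes a point from world to camera coordinates); the wrist camera has in their place "hand_eye" (4x4, takes a point from camera to tool coordinates, whose origin is the TCP and whose axes are the flange's). Camera axes: x right, y down, z forward; pixel columns grow to the right and rows downward; lengths in m; the calibration is good to about 2 mm. A picture is of the moment at which its call begins: read the wrist's pose just before it. get_calibration takes no time and is no camera call.
- ctrl.hand_in(): hands the job in; it is judged then, once.
Trained networks look in the newest picture that a camera, given by its name, has taken for a name from the list of things; names that differ only in an ending like _2 or _b are one class to them, and where a whole thing is asked for, a point or a joint stands for the part that bears it (a point fixed in the world has none). Each returns a list of dicts, best first, with "conf" (0 to 1); they miss things now and then, are a little off and sometimes report something else, mostly with a low value. They report only what shows in the picture. A call takes as long as a camera call. They do not tell look-alikes from the thing itself.
- ctrl.spot_in(camera, label): "rect" ([left, top, right, bottom] as shares, 0 to 1, of the picture: columns of its width, rows of its height, round what is visible of it).
- ctrl.cut_out(camera, label): "pixels" (400x640 bool, what is visible of it) and "rect" ([left, top, right, bottom] as shares, 0 to 1, of the picture: columns of its width, rows of its height, round what is visible of it).
The state is a dict: "time_s": time; "qpos": joint angles; "joint_vel": joint speeds; "tau": joint torques, N m; "ee_pos": TCP position; "eef_rot": TCP orientation; "force": force on the tool from outside, world axes, zero at the start; "moment": the same for the moment, N m; "grip_width": finger opening in m; "grip_force": force on a finger pad.
Only numpy, scipy, OpenCV 4.12 (cv2) and the standard library are available. Lean on these libraries where they do the work, as an engineer would, in place of code of your own. Each camera call takes 0.05 s, during which the arm holds its last target. There are 200 camera calls.

## Task

On the repair bench, raise the stiff display lid of the clamshell parts scale until it stands in line with the yellow index arm at its side (do not move the arm), and let it stand there. Then gently tip all three brass nuts out of the red-handled scoop, from low above, into the scale's recessed steel weighing pan, without touching the nuts with the fingers, and put the empty scoop back down flat on the black rubber mat. Leave the other things on the bench where they are.

Things in the scene. Friction and masses are not known exactly. Their poses are not given: they have to be found in the camera images.
- scale: grey clamshell parts scale, fixed to the bench but placed differently each time; base 160 (x) x 200 (y) x 55 mm tall; origin at the centre of its underside, its front faces -x (towards the robot), z up. The teal lid on top hinges along the back edge
- pan (a point): centre of the floor of the recessed steel weighing pan, 25 mm above the bench; axes as the scale's. The pan is 100 (x) x 160 (y) mm, its rim 30 mm above its floor; its walls are 10 mm thick in front, 20 mm at the sides. It is covered while the lid is shut
- lid (a joint): the display lid's angle in rad: 0 shut (flat over the pan), pi/2 upright, at most 2.4 (leaning back, away from the robot). The hinge is stiff: the lid stays where it is left; about 5 N at the bar moves it. The lid is 152 mm from hinge to front edge, 198 mm wide, 12 mm thick
- lid_bar (a point): middle of the round black grab bar in front of the lid's free edge; bar 12 mm thick, 100 mm free length along the lid's y, on two arms at its ends, 34 mm of open gap between bar and lid edge. Axes turn with the lid: x points from the bar to the hinge line, y along the bar. Shut, it is 65 mm above the bench
- lid_hinge (a point): point in the middle of the lid 7 mm above the hinge axis when shut; the axis runs along the scale's y, at scale x = +75 mm, 58 mm above the bench; the bar lies 192 mm from the axis along the lid and 7 mm off it
- index (a joint): angle in rad of the yellow index arm, measured exactly as the lid's angle; set between 1.4 and 1.85 and different each time; not to be moved
- index_tip (a point): free end of the yellow index arm, a flat bar 130 mm long, 12 mm wide, 6 mm thick, 112 mm to the -y side of the scale's middle, turning on the lid's hinge axis; its x axis points from the tip to the hinge, so lid and arm are in line when their x axes are parallel
- mat: black rubber mat, fixed, 240 (x) x 170 (y) x 4 mm; origin at the centre of its underside. It lies on the other side of the bench from the scale; which is left and which right changes
- scoop: small aluminium scoop with a red handle, level on the mat, the nuts in it; about 140 g. Origin: centre of its pan's underside; x points out of the open front (nose), z up. Pan 70 (x) x 60 (y) mm, floor 3 mm, walls at sides and back 24 mm tall, front open. The handle runs back from the pan with a foot under its end
- scoop_grip (a point): point on the scoop handle to grip, 70 mm behind the pan's centre, 34 mm above the scoop's underside; axes as the scoop's. The handle reaches from 34 to 126 mm behind the pan's centre; 14 mm wide (y), its underside 20 and its top 46 mm above the scoop's underside
- scoop_nose (a point): middle of the scoop's front lip, on the pan's floor, 35 mm ahead of the pan's centre; axes as the scoop's
- nut1: loose brass hexagon nut, 22 mm across the flats, 12 mm thick, 30 g, lying in the scoop; origin at the centre of its underside
- nut2: loose brass hexagon nut, 22 mm across the flats, 12 mm thick, 30 g, lying in the scoop; origin at the centre of its underside
- nut3: loose brass hexagon nut, 22 mm across the flats, 12 mm thick, 30 g, lying in the scoop; origin at the centre of its underside
- battery: bystander, to be left alone: tool battery pack, black with a teal top, 115 x 75 x 63 mm
- grease_can: bystander, to be left alone: small yellow can, 38 mm across, 70 mm tall
- gear: bystander, to be left alone: dark steel gear with a hub, 44 mm across, 22 mm tall
- screwdriver: bystander, to be left alone: screwdriver lying on the bench
- wrench: bystander, to be left alone: open wrench lying on the bench
- blue_bin: bystander, to be left alone: open blue plastic bin, 150 x 100 x 60 mm
- tape_roll: bystander, to be left alone: black ring-shaped tape roll lying flat, 90 mm across, 20 mm tall
There are look-alikes about, which are no part of the job. Leave any blue or purple look-alike of the scoop alone.

How it is judged:
On the way, in this order (a step that is already met when the one before it is completed fails the run):
1. the lid stands in line with the yellow arm (within 0.10 rad), still (angle between the x axis of lid_bar and the x axis of index_tip, either way round below 0.1 rad and velocity of joint lid between -0.05 and 0.05 rad/s), for 0.3 s.
2. all three nuts lie in the weighing pan (x of nut1 in the frame of pan between -0.05 and 0.05 m and y of nut1 in the frame of pan between -0.08 and 0.08 m and z of nut1 in the frame of pan between -0.005 and 0.03 m and linear speed of each of nut1, nut2, nut3 below 0.02 m/s and x of nut2 in the frame of pan between -0.05 and 0.05 m and y of nut2 in the frame of pan between -0.08 and 0.08 m and z of nut2 in the frame of pan between -0.005 and 0.03 m and x of nut3 in the frame of pan between -0.05 and 0.05 m and y of nut3 in the frame of pan between -0.08 and 0.08 m and z of nut3 in the frame of pan between -0.005 and 0.03 m), for 0.2 s.
At the end, for the whole second after the job is handed in: The lid stands still within 0.10 rad (6 degrees) of the yellow index arm; all three nuts lie at rest inside the weighing pan (below its rim); the scoop stands level (within 0.10 rad) and at rest on the mat, the centre of its pan within the mat's outline (all of step 1 and all of step 2 and x of scoop in the frame of mat between -0.12 and 0.12 m and y of scoop in the frame of mat between -0.085 and 0.085 m and z of scoop in the frame of mat below 0.01 m and angle between scoop's own z axis and vertical below 0.1 rad and linear speed of scoop below 0.02 m/s); the robot touches nothing.
It fails at once if the yellow index arm's tip is moved by more than 8 mm (distance of index_tip from where it was at the start of the episode above 0.008 m).
It fails at once if a nut is touched by the fingers (over 1 N) (contact force between the fingers and nut1 above 1 N or contact force between the fingers and nut2 above 1 N or contact force between the fingers and nut3 above 1 N).
It fails at once if a nut is thrown or dropped from high (faster than 1.5 m/s, a fall of about 11 cm) (linear speed of any of nut1, nut2, nut3 above 1.5 m/s).
It fails at once if a bystander is moved by more than 30 mm (distance of any of battery, grease_can, gear, screwdriver, wrench, blue_bin, tape_roll from where it was at the start of the episode above 0.03 m).
It also fails if it takes over 66 s, if anything falls off the work surface, if the arm or the gripper's body presses on something with over 40 N, if the wrist force passes 120 N, or if a joint passes its speed limit or range.

## Working session

There is one attempt and no reset: what is moved stays moved. The work goes in short steps, Python scripts to look and compute and a tool call to move; the robot and the scene stay as the last step left them, time stands still between calls to the robot, and variables do not carry over. Pictures are saved under pics/ and viewed, at most 10 in all, crops included, and the job is handed in when it is done.

Besides the shell and the picture viewer there is one more tool, called after "Emit:" as a command line: name --argument value ..., lists and objects as JSON in quotes. step_arm: Moves the arm, as the interface text tells. Its arguments: {"type":"object","properties":{"deltas":{"type":"array"},"gripper":{"type":"number"},"squeeze":{"type":"number"}},"required":["deltas"]}

```bash
mkdir -p pics; cat > h.py <<'E'
import numpy as np,cv2
from station import ctrl
from scipy.spatial.transform import Rotation as R
def cloud(name):
    o=ctrl.get_obs()
    im,d=ctrl.camera(name);c=ctrl.get_calibration(name)
    v,u=np.mgrid[0:400,0:640]
    P=np.stack([(u-c["cx"])/c["fx"]*d,(v-c["cy"])/c["fy"]*d,d],-1)
    if "world_to_cam" in c: T=np.linalg.inv(np.array(c["world_to_cam"]))
    else:
        T=np.eye(4);T[:3,:3]=R.from_euler("xyz",o["eef_rot"]).as_matrix();T[:3,3]=o["ee_pos"];T=T@np.array(c["hand_eye"])
    W=P@T[:3,:3].T+T[:3,3]
    W[d==0]=np.nan
    return im,W
def save(im,f): cv2.imwrite("pics/"+f,im[...,::-1])
E
python3 - <<'E'
from h import *
for n in("scene","top"):
    im,W=cloud(n);save(im,n+"1.png");np.savez(n+".npz",im=im,W=W)
    for l in("scale","scoop","mat","lid_bar","index_tip","lid","nut1"):
        for r in ctrl.cut_out(n,l)[:3]:
            p=W[r["pixels"]];b=np.array(r["rect"])*[640,400,640,400]
            print(n,l,round(r["conf"],2),b.round(),np.nanmedian(p,0).round(3))
print(ctrl.get_obs())
E
```

```text
scene scoop 0.68 [280.  78. 312. 123.] [ 0.265 -0.341  0.01 ]
scene scoop 0.67 [428. 186. 459. 240.] [0.309 0.225 0.019]
scene scoop 0.59 [261. 154. 306. 202.] [ 0.524 -0.161  0.023]
scene mat 0.71 [257. 150. 307. 206.] [ 0.526 -0.161  0.022]
scene mat 0.67 [239. 141. 334. 221.] [ 0.505 -0.153  0.005]
scene lid_bar 0.67 [318. 203. 419. 300.] [0.561 0.162 0.074]
scene lid_bar 0.46 [246. 256. 280. 311.] [0.781 0.02  0.062]
scene index_tip 0.69 [304. 216. 315. 246.] [0.638 0.034 0.124]
scene index_tip 0.56 [193. 126. 232. 165.] [ 0.569 -0.417  0.008]
scene lid 0.57 [300. 219. 314. 245.] [0.639 0.034 0.141]
scene lid 0.56 [318. 201. 423. 302.] [0.561 0.163 0.073]
scene nut1 0.62 [274. 189. 283. 192.] [ 0.562 -0.148  0.02 ]
scene nut1 0.45 [268. 183. 276. 193.] [ 0.565 -0.173  0.019]
top scale 0.98 [220. 129. 318. 234.] [0.547 0.152 0.071]
top scoop 0.82 [199. 263. 260. 315.] [0.293 0.22  0.003]
top scoop 0.77 [380. 175. 406. 240.] [ 0.529 -0.162  0.024]
top scoop 0.62 [443. 288. 515. 323.] [ 0.267 -0.334  0.002]
top mat 0.67 [359. 164. 429. 255.] [ 0.489 -0.165  0.002]
top mat 0.48 [220.
[... 263 characters left out ...]
 0.017]
{'time_s': 0.8, 'qpos': array([ 1.17841194e+00,  2.99861378e-01,  1.52103984e+00,  1.04012705e-05,
        1.32071132e+00, -6.66023475e-02]), 'joint_vel': array([-1.07750656e-03, -5.32151269e-04, -7.22743862e-04,  4.34674077e-04,
       -2.14938416e-05, -2.30517554e-05]), 'tau': array([-4.69297520e-04, -5.31626451e+01, -3.52909291e+01,  7.08881998e-02,
        2.12617312e-02, -1.46826169e-04]), 'ee_pos': array([0.17601776, 0.52104326, 0.20544991]), 'eef_rot': array([-3.14157348e+00, -1.13787607e-05,  2.81580804e+00]), 'force': array([ 0.05041424, -0.18451275, -0.37301535]), 'moment': array([-0.02359021,  0.00754538, -0.05330214]), 'grip_force': 0.0, 'grip_width': 0.09428132452020009}
```

```bash
python3 - <<'E'
from h import *
a=np.load("top.npz")["im"][100:350,150:550];b=np.load("scene.npz")["im"][60:330,180:480]
save(cv2.resize(a,(800,500),interpolation=cv2.INTER_CUBIC),"t2.png")
save(cv2.resize(b,(660,594),interpolation=cv2.INTER_CUBIC),"s2.png")
E
```

```text
(no output)
```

View pics/t2.png

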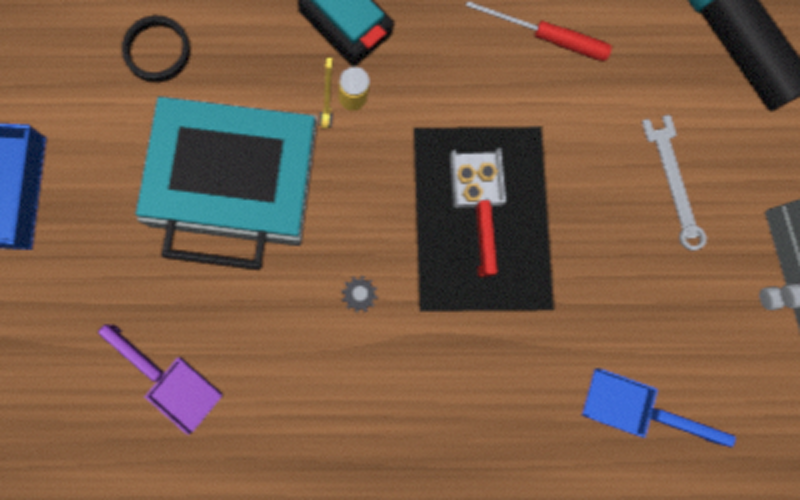

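View pics/s2.png

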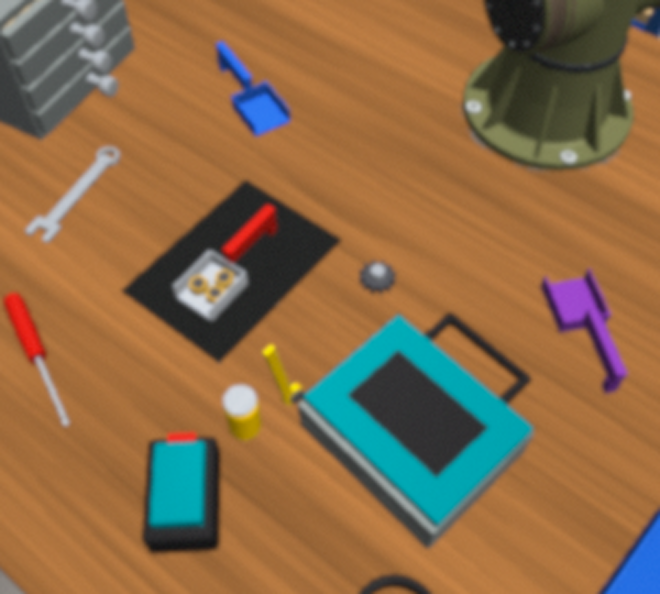

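Top view: the red-handled scoop, with three nuts, is on the black mat at full-frame pixel (390,205). The purple look-alike is at (232,290) and the blue one at (470,302). Only the one on the mat has a red handle and holds nuts, and the enlarged crop confirms it. The scale is at (262,185), its bar at (256,228), and the yellow index arm at (312,147) beside the grease can.

```bash
cat > meas.py <<'E'
from h import *
def hsvmask(im,lo,hi): return cv2.inRange(cv2.cvtColor(im,cv2.COLOR_RGB2HSV),lo,hi)>0
def rect(p):
    c,s,a=cv2.minAreaRect((p[:,:2]*1000).astype(np.float32)); return np.round(c,1),np.round(s,1),round(a,2)
def box(W,x0,x1,y0,y1,z0,z1):
    with np.errstate(invalid="ignore"): return (W[...,0]>x0)&(W[...,0]<x1)&(W[...,1]>y0)&(W[...,1]<y1)&(W[...,2]>z0)&(W[...,2]<z1)
E
python3 - <<'E'
from meas import *
for n in("top","scene"):
    D=np.load(n+".npz");im,W=D["im"],D["W"]
    te=hsvmask(im,(80,100,60),(100,255,255))&box(W,.4,.8,.0,.35,.06,.085)
    top=box(W,.4,.8,.0,.35,.062,.085); 
    print(n,"lid",rect(W[te]),np.nanmedian(W[te][:,2]))
    bar=box(W,.35,.47,.05,.3,.05,.09)
    print("bar",rect(W[bar]),np.median(W[bar][:,2]),bar.sum())
    ye=hsvmask(im,(20,120,80),(35,255,255))&box(W,.5,.85,-.1,.12,.03,.25)
    p=W[ye];print("idx",len(p));q=p[p[:,2].argsort()];print(q[::max(1,len(q)//14)].round(3))
    re=(hsvmask(im,(0,140,60),(6,255,255))|hsvmask(im,(174,140,60),(180,255,255)))&box(W,.3,.7,-.3,0,.0,.08)
    print("handle",rect(W[re]),np.median(W[re][:,2]),W[re].min(0).round(3),W[re].max(0).round(3))
    mt=(cv2.cvtColor(im,cv2.COLOR_RGB2GRAY)<45)&box(W,.3,.75,-.35,0,-.01,.015)
    print("mat",rect(W[mt]),mt.sum(),np.median(W[mt][:,2]))
    pan=hsvmask(im,(0,0,110),(180,60,255))&box(W,.45,.65,-.25,-.08,.0,.06)
    print("span",rect(W[pan]),pan.sum())
E
```

```text
top lid (array([648.2, 132.2]), array([212.5, 358.9]), 75.3) 0.07070180643358931
bar (array([450.5, 147.9]), array([ 38.6, 163.3]), 0.08) 0.07155462581066763 349
idx 146
[[ 0.655  0.014  0.03 ]
 [ 0.65  -0.009  0.037]
 [ 0.651  0.009  0.043]
 [ 0.649 -0.009  0.048]
 [ 0.65   0.007  0.054]
 [ 0.654 -0.013  0.057]
 [ 0.611  0.039  0.061]
 [ 0.612  0.039  0.065]
 [ 0.616  0.034  0.07 ]
 [ 0.624  0.032  0.084]
 [ 0.628  0.034  0.11 ]
 [ 0.631  0.032  0.137]
 [ 0.634  0.032  0.156]
 [ 0.638  0.032  0.177]
 [ 0.644  0.03   0.185]]
handle (array([ 472.6, -168.1]), array([90.6, 25.2]), 2.65) 0.046727942318455395 [ 0.427 -0.182  0.   ] [ 0.518 -0.154  0.053]
mat (array([ 564.5, -149.3]), array([389.8, 215.6]), 14.55) 4774 0.002276631294492182
span (array([ 553.4, -159.3]), array([71.5, 60.5]), 2.79) 438
scene lid (array([649.8, 132. ]), array([211.5, 357.4]), 74.75) 0.0729815708778011
bar (array([436.8, 210.9]), array([ 72.4, 214.7]), 22.09) 0.07403906405794575 292
idx 268
[[0.665 0.016 0.03 ]
 [0.67  0.015 0.037]
 [0.67  0.016 0.043]
 [0.686 0.001 0.05 ]
 [0.686 0.002 0.057]
 [0.612 0.037 0.061]
 [0.63  0.036 0.066]
 [0.619 0.033 0.072]
 [0.628 0.036 0.089]
 [0.636 0.035 0.109]
 [0.637 0.034 0.128]
 [0.645 0.033 0.148]
 [0.647 0.033 0.165]
 [0.651 0.033 0.182]
 [0.648 0.03  0.189]]
handle (array([ 460.3, -179. ]), array([124.2,  44.4]), 3.16) 0.043242007704767715 [ 0.399 -0.202  0.001] [ 0.522 -0.154  0.055]
mat (array([ 508. , -165.8]), array([230.5, 161.5]), 0.17) 2462 0.00502438947004441
span (array([ 549.6, -168.8]), array([85.9, 76.9]), 3.29) 476
```

```bash
python3 - <<'E'
from meas import *
for n in("top","scene"):
    D=np.load(n+".npz");im,W=D["im"],D["W"]
    te=hsvmask(im,(80,100,60),(100,255,255))&box(W,.4,.7,.03,.35,.06,.085)
    k,lab,st,_=cv2.connectedComponentsWithStats(te.astype(np.uint8)); i=1+st[1:,4].argmax();te=lab==i
    c,s,a=rect(W[te]);print(n,"lid",c,s,a)
    m=te.astype(np.uint8); cn=max(cv2.findContours(m,cv2.RETR_EXTERNAL,2)[0],key=cv2.contourArea);
    h=cv2.convexHull(cn); e=cv2.approxPolyDP(h,4,True)[:,0]; print(e.tolist(), [W[v,u].round(3).tolist() for u,v in e])
    bar=(cv2.cvtColor(im,cv2.COLOR_RGB2GRAY)<60)&box(W,.38,.475,.08,.28,.055,.09);
    p=W[bar];print("bar",bar.sum(),rect(p)); f=p[p[:,0]<p[:,0].min()+.025];print(f.mean(0),np.polyfit(f[:,1],f[:,0],1))
    ye=hsvmask(im,(20,120,80),(35,255,255))&box(W,.5,.67,.025,.05,.075,.2)
    p=W[ye];print("idx",len(p)); A=np.polyfit(p[:,2],p[:,0],1);print(A,"lean deg",np.degrees(np.arctan(A[0])),"x at z.058",np.polyval(A,.058),"zmax",p[:,2].max(), "y",np.polyfit(p[:,2],p[:,1],1))
E
```

```text
top lid [557.6 156.5] [196.8 150.9] 82.91
[[229, 149], [306, 158], [299, 216], [219, 207]] [[0.643, 0.243, 0.066], [0.617, 0.052, 0.074], [0.474, 0.068, 0.072], [0.496, 0.26, 0.072]]
bar 325 (array([455.4, 169.1]), array([120.4,  43.2]), 87.37)
[0.44336432 0.16615382 0.07174665] [0.08570209 0.42912459]
idx 59
[0.17708574 0.60897302] lean deg 10.042157520605302 x at z.058 0.6192439907958033 zmax 0.1860548226437192 y [-0.02055415  0.03612273]
scene lid [559.1 155.9] [195.8 154.9] 82.39
[[360, 204], [421, 254], [379, 298], [318, 241]] [[0.478, 0.069, 0.073], [0.499, 0.26, 0.073], [0.644, 0.243, 0.066], [0.622, 0.052, 0.068]]
bar 176 (array([460.1, 169.3]), array([115. ,  35.8]), 85.61)
[0.4484489  0.16732304 0.0739777 ] [0.08957022 0.43346173]
idx 127
[0.14698085 0.62001268] lean deg 8.361513271273255 x at z.058 0.6285375699648038 zmax 0.1887293950272333 y [-0.03036253  0.0376436 ]
```

Emit:
step_arm --deltas '[{"dp":[-0.9,-0.61,0],"twist":0},{"dp":[-0.9,-0.61,0],"twist":0},{"dp":[-0.9,-0.61,0],"twist":0},{"dp":[-0.9,-0.61,0],"twist":0},{"dp":[-0.9,-0.61,0],"twist":0},{"dp":[-0.9,-0.61,0],"twist":0},{"dp":[-0.9,-0.61,0],"twist":0},{"dp":[-0.9,-0.61,0],"twist":0},{"dp":[-0.9,-0.61,0],"twist":0},{"dp":[-0.9,-0.61,0],"twist":0},{"dp":[0,0,0],"twist":1},{"dp":[0,0,0],"twist":1}]' --gripper -0.3

```text
time_s: 2.0
ee_pos: [0.4396, 0.1736, 0.2054]
eef_rot: [-3.142, -0.0, 2.671]
force: [-0.0, -0.2, -0.6]
grip_width: 0.0328
grip_force: 0.0
```

Emit:
step_arm --deltas '[{"dp":[0,0,0],"twist":1},{"dp":[0,0,0],"twist":1},{"dp":[0,0,0],"twist":1},{"dp":[0,0,0],"twist":1},{"dp":[0,0,0],"twist":1},{"dp":[0,0,0],"twist":1},{"dp":[0,0,0],"twist":1},{"dp":[0,0,0],"twist":1},{"dp":[0,0,0],"twist":1},{"dp":[0,0,0],"twist":1},{"dp":[0,0,0],"twist":1},{"dp":[0,0,0],"twist":1}]'

```text
time_s: 3.2
ee_pos: [0.439, 0.1747, 0.2055]
eef_rot: [3.141, 0.0, 1.836]
force: [-0.4, 0.1, -0.3]
grip_width: 0.0324
grip_force: 0.0
```

Emit:
step_arm --deltas '[{"dp":[0,0,0],"twist":1},{"dp":[0,0,0],"twist":1},{"dp":[0,0,0],"twist":1},{"dp":[0,0,0],"twist":1},{"dp":[0,0,0],"twist":1},{"dp":[0,0,0],"twist":0.6}]'

```text
time_s: 3.8
ee_pos: [0.439, 0.1747, 0.2055]
eef_rot: [3.141, -0.0, 1.445]
force: [0.1, 0.5, 0.4]
grip_width: 0.0329
grip_force: 0.0
```

```bash
python3 - <<'E'
from meas import *
im,W=cloud("wrist");save(im,"w1.png");o=ctrl.get_obs();print(o["ee_pos"],o["eef_rot"],o["time_s"],o["grip_width"])
g=cv2.cvtColor(im,cv2.COLOR_RGB2GRAY)
te=hsvmask(im,(80,100,60),(100,255,255))&box(W,.4,.7,.03,.35,.06,.085)
print("lid",te.sum(),rect(W[te]) if te.sum() else 0)
b=(g<70)&box(W,.38,.475,.06,.28,.055,.09);print("bar",b.sum(),rect(W[b]),W[b].min(0),W[b].max(0))
E
```

```text
[0.43900981 0.17465981 0.20552738] [ 3.14143972e+00 -7.34404108e-05  1.44298214e+00] 3.85 0.033155479889076855
lid 14896 (array([558.4, 155.5]), array([196.5, 151.7]), 82.87)
bar 1397 (array([453.2, 169.7]), array([119. ,  29.5]), 82.75) [0.43154535 0.10957817 0.06452088] [0.47499169 0.23010858 0.07603996]
```

View pics/w1.png

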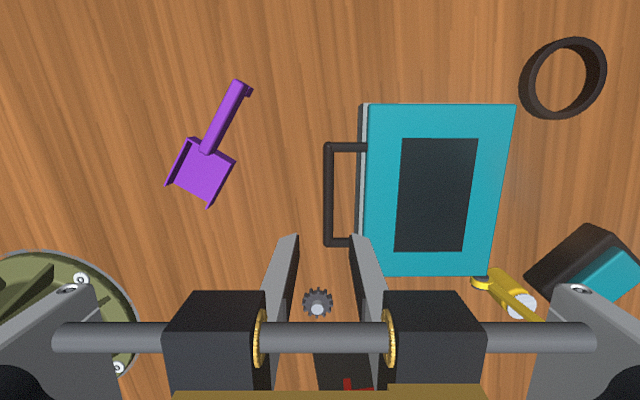

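Emit:
step_arm --deltas '[{"dp":[-0.09,0.14,0.3],"twist":0},{"dp":[0,0,0.8],"twist":0},{"dp":[0,0,0.8],"twist":0},{"dp":[0,0,0.8],"twist":0},{"dp":[0,0,0.8],"twist":0},{"dp":[0,0,0.44],"twist":0}]'

```text
time_s: 4.45
ee_pos: [0.443, 0.1697, 0.0447]
eef_rot: [-3.139, 0.001, 1.449]
force: [0.2, 0.2, 0.1]
grip_width: 0.0334
grip_force: 0.0
```

Emit:
step_arm --deltas '[{"dp":[0,0,0],"twist":0},{"dp":[0,0,0],"twist":0},{"dp":[0,0,0],"twist":0},{"dp":[0,0,0],"twist":0}]' --gripper -1 --squeeze 12

```text
time_s: 4.85
ee_pos: [0.4432, 0.1706, 0.0484]
eef_rot: [-3.14, -0.0, 1.448]
force: [-7.5, 1.9, 0.0]
grip_width: 0.0114
grip_force: 12.0
```

```bash
python3 - <<'E'
import numpy as np
t=np.linspace(0,1.72,25);p=np.c_[-.192*np.cos(t)+.007*np.sin(t),.192*np.sin(t)+.007*np.cos(t)]
print((np.diff(p,axis=0)/.04*[1,-1]).round(3).tolist())
E
```

```text
[[0.025, -0.343], [0.049, -0.341], [0.074, -0.336], [0.098, -0.33], [0.121, -0.322], [0.144, -0.313], [0.166, -0.302], [0.187, -0.289], [0.207, -0.275], [0.226, -0.259], [0.244, -0.242], [0.261, -0.224], [0.276, -0.205], [0.29, -0.185], [0.303, -0.164], [0.314, -0.141], [0.323, -0.119], [0.331, -0.095], [0.337, -0.071], [0.341, -0.047], [0.343, -0.022], [0.344, 0.002], [0.343, 0.027], [0.34, 0.051]]
```

Emit:
step_arm --deltas '[{"dp":[0,0.025,-0.343],"twist":0},{"dp":[0,0.049,-0.341],"twist":0},{"dp":[0,0.074,-0.336],"twist":0},{"dp":[0,0.098,-0.33],"twist":0},{"dp":[0,0.121,-0.322],"twist":0},{"dp":[0,0.144,-0.313],"twist":0},{"dp":[0,0.166,-0.302],"twist":0},{"dp":[0,0.187,-0.289],"twist":0},{"dp":[0,0.207,-0.275],"twist":0},{"dp":[0,0.226,-0.259],"twist":0},{"dp":[0,0.244,-0.242],"twist":0},{"dp":[0,0.261,-0.224],"twist":0}]'

```text
time_s: 6.05
ee_pos: [0.5145, 0.1615, 0.1929]
eef_rot: [-3.139, 0.0, 1.448]
force: [-15.7, -1.2, 10.6]
grip_width: 0.0113
grip_force: 12.0
```

Emit:
step_arm --deltas '[{"dp":[0,0.276,-0.205],"twist":0},{"dp":[0,0.29,-0.185],"twist":0},{"dp":[0,0.303,-0.164],"twist":0},{"dp":[0,0.314,-0.141],"twist":0},{"dp":[0,0.323,-0.119],"twist":0},{"dp":[0,0.331,-0.095],"twist":0},{"dp":[0,0.337,-0.071],"twist":0},{"dp":[0,0.341,-0.047],"twist":0},{"dp":[0,0.343,-0.022],"twist":0},{"dp":[0,0.344,0.002],"twist":0},{"dp":[0,0.343,0.027],"twist":0},{"dp":[0,0.34,0.051],"twist":0}]'

```text
time_s: 7.25
ee_pos: [0.6702, 0.1422, 0.2315]
eef_rot: [3.14, -0.0, 1.448]
force: [-4.7, -1.2, 2.5]
grip_width: 0.0117
grip_force: 12.0
```

Emit:
step_arm --deltas '[{"dp":[0,0,0],"twist":0},{"dp":[0,0,0],"twist":0},{"dp":[0,0,0],"twist":0}]'

```text
time_s: 7.55
ee_pos: [0.6702, 0.142, 0.2311]
eef_rot: [3.139, -0.0, 1.447]
force: [4.7, -3.7, 3.8]
grip_width: 0.0114
grip_force: 12.0
```

```bash
cat > lid.py <<'E'
from meas import *
u=np.array([.992,-.1253]);v=np.array([.1253,.992]);H=np.array([.6338,.146])
for n in("scene","top"):
    im,W=cloud(n);d=W[...,:2]-H;a=d@u;b=d@v;z=W[...,2]-.058
    for nm,m in(("lid",hsvmask(im,(80,60,40),(100,255,255))&(abs(b)<.1)&(z>.02)&(z<.16)&(abs(a)<.12)),
                ("idx",hsvmask(im,(20,120,60),(35,255,255))&(abs(b+.112)<.016)&(z>.02)&(z<.135)&(abs(a)<.06)),
                ("bar",(cv2.cvtColor(im,cv2.COLOR_RGB2GRAY)<70)&(abs(b)<.06)&(z>.165)&(z<.22)&(abs(a)<.12))):
        if m.sum()<8: print(n,nm,m.sum());continue
        A=np.polyfit(z[m],a[m],1);print(n,nm,m.sum(),"theta",np.pi/2+np.arctan(A[0]),"a0",A[1],"mean",a[m].mean(),z[m].mean(),"z",z[m].min(),z[m].max())
    save(im,"lid_%s.png"%n)
print(ctrl.get_obs()["ee_pos"])
E
python3 lid.py
```

```text
scene lid 680 theta 1.6994405198022853 a0 0.015111199676438718 mean 0.030351082294799263 0.11781114579293728 z 0.020335137604221946 0.15923586091025826
scene idx 16 theta 0.7592392694116347 a0 0.16279813917705419 mean 0.02744471898899583 0.1284510134918627 z 0.1261882481838314 0.1306314763768856
scene bar 214 theta 1.579622749712127 a0 0.038373569299191626 mean 0.04006665306887749 0.19181494228769172 z 0.16593219417422184 0.197433042499978
top lid 294 theta 1.7534232295389707 a0 -0.0010619758911120344 mean 0.018443347976072798 0.10561417226354748 z 0.020073156435448762 0.15066740633589887
top idx 60 theta 1.7460884712670248 a0 -0.0003184786363348147 mean 0.014531369377933635 0.08384538174955007 z 0.02057667479306074 0.12852542436518138
top bar 0
[0.67008182 0.14207134 0.23112366]
```

Emit:
step_arm --deltas '[{"dp":[0,0,0],"twist":0},{"dp":[0,0,0],"twist":0},{"dp":[0,0,0],"twist":0},{"dp":[0,0,-0.3],"twist":0},{"dp":[0,0,-0.8],"twist":0},{"dp":[0,0,-0.8],"twist":0},{"dp":[0,0,-0.6],"twist":0},{"dp":[0,-0.8,0],"twist":0},{"dp":[0,-0.8,0],"twist":0},{"dp":[0,-0.8,0],"twist":0},{"dp":[0,-0.8,0],"twist":0}]' --gripper -0.3

```text
time_s: 8.75
ee_pos: [0.5414, 0.1583, 0.3305]
eef_rot: [3.141, -0.0, 1.448]
force: [0.3, 0.0, 0.5]
grip_width: 0.0333
grip_force: 0.0
```

```bash
python3 lid.py; python3 - <<'E'
from meas import *
# arm from wrist view
u=np.array([.992,-.1253]);v=np.array([.1253,.992]);H=np.array([.6338,.146])
im,W=cloud("wrist");save(im,"w2.png");d=W[...,:2]-H;a=d@u;b=d@v;z=W[...,2]-.058
for nm,m in(("lid",hsvmask(im,(80,60,40),(100,255,255))&(abs(b)<.1)&(z>.02)&(z<.16)&(abs(a)<.12)),("dark",(cv2.cvtColor(im,cv2.COLOR_RGB2GRAY)<90)&(abs(b)<.09)&(z>.02)&(z<.14)&(abs(a)<.08)),
  ("idx",hsvmask(im,(20,120,60),(35,255,255))&(abs(b+.112)<.016)&(z>.02)&(z<.135)&(abs(a)<.06))):
    if m.sum()>8: A=np.polyfit(z[m],a[m],1);print(nm,m.sum(),np.pi/2+np.arctan(A[0]),A[1])
    else: print(nm,m.sum())
print(ctrl.get_obs()["time_s"],ctrl.get_obs()["force"])
E
```

```text
scene lid 938 theta 1.6955171004558132 a0 0.015597864128670208 mean 0.030750821687789774 0.12086444031824341 z 0.020020821747804 0.1593095753284665
scene idx 71 theta 1.689589956108681 a0 0.013776578996924976 mean 0.024558263165224484 0.09033245026926383 z 0.02356969110986023 0.1305532293687643
scene bar 331 theta 1.5957984979194564 a0 0.03510461842213806 mean 0.03992273016849629 0.19266757806293247 z 0.16532397786801017 0.1979653478098649
top lid 621 theta 1.7574002882117743 a0 -0.001377221946274367 mean 0.02118445935398526 0.11950012995318743 z 0.020024674785624134 0.15739446599577017
top idx 60 theta 1.7520744888720081 a0 -0.0011386106124107397 mean 0.014822116718037525 0.08707894173180104 z 0.02411805550724449 0.1281315797361226
top bar 218 theta 1.89836539239026 a0 -0.030550724165563935 mean 0.03395066132174389 0.18981548227336634 z 0.16541205695951217 0.19567942762860063
[0.54037086 0.15882274 0.33176587]
lid 4097 1.7590821052953525 -0.0010273548923952374
dark 4122 1.7290635644843622 0.0005327700423364169
idx 436 1.7308966322203445 0.004470840663152959
8.9 [ 0.23511017  0.66951717 -0.21412444]
```

View pics/w2.png

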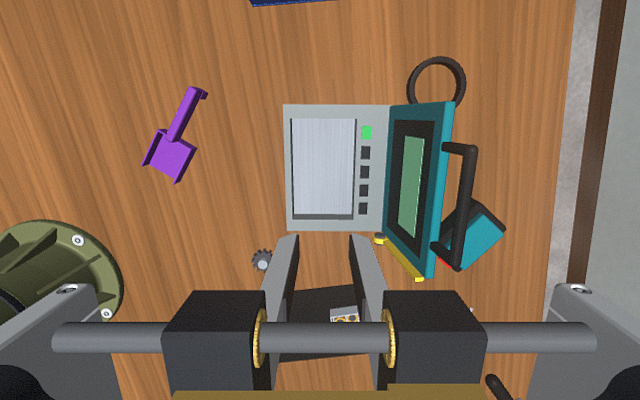

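Emit:
step_arm --deltas '[{"dp":[-0.83,-0.05,0],"twist":0},{"dp":[-0.83,-0.05,0],"twist":0},{"dp":[-0.83,-0.05,0],"twist":0},{"dp":[-0.83,-0.05,0],"twist":0},{"dp":[-0.83,-0.05,0],"twist":0},{"dp":[-0.83,-0.05,0],"twist":0},{"dp":[-0.83,-0.05,0],"twist":0},{"dp":[-0.83,-0.05,0],"twist":0},{"dp":[-0.83,-0.05,0],"twist":0},{"dp":[-0.83,-0.05,0],"twist":0},{"dp":[0,0,0.1],"twist":1},{"dp":[0,0,0.1],"twist":1}]' --gripper 0.2

```text
time_s: 10.1
ee_pos: [0.4826, -0.1704, 0.3218]
eef_rot: [3.142, 0.0, 1.303]
force: [0.2, 0.1, -0.1]
grip_width: 0.0567
grip_force: 0.0
```

Emit:
step_arm --deltas '[{"dp":[0,0,0.2],"twist":1},{"dp":[0,0,0.2],"twist":1},{"dp":[0,0,0.2],"twist":1},{"dp":[0,0,0.2],"twist":1},{"dp":[0,0,0.2],"twist":1},{"dp":[0,0,0.2],"twist":1},{"dp":[0,0,0.2],"twist":1},{"dp":[0,0,0.2],"twist":1},{"dp":[0,0,0.2],"twist":1},{"dp":[0,0,0.2],"twist":1},{"dp":[0,0,0],"twist":1},{"dp":[0,0,0],"twist":1}]'

```text
time_s: 11.3
ee_pos: [0.4828, -0.1695, 0.2417]
eef_rot: [-3.141, 0.0, 0.467]
force: [-0.0, 0.1, 0.5]
grip_width: 0.0562
grip_force: 0.0
```

Emit:
step_arm --deltas '[{"dp":[0,0,0],"twist":1},{"dp":[0,0,0],"twist":1},{"dp":[0,0,0],"twist":1},{"dp":[0,0,0],"twist":1},{"dp":[0,0,0],"twist":0.7}]'

```text
time_s: 11.8
ee_pos: [0.4829, -0.1695, 0.242]
eef_rot: [3.142, -0.0, 0.139]
force: [-0.1, -0.5, 0.1]
grip_width: 0.0565
grip_force: 0.0
```

```bash
python3 - <<'E'
from meas import *
im,W=cloud("wrist");save(im,"w3.png");o=ctrl.get_obs();print(o["ee_pos"],o["eef_rot"],o["time_s"],o["qpos"])
re=(hsvmask(im,(0,140,60),(6,255,255))|hsvmask(im,(174,140,60),(180,255,255)))&box(W,.3,.7,-.3,0,.03,.08)
p=W[re];print("handle",len(p),p.min(0).round(3),p.max(0).round(3));
t=p[abs(p[:,2]-np.percentile(p[:,2],90))<.004];print("top",rect(t),np.median(t[:,2]),np.polyfit(t[:,0],t[:,1],1))
s=hsvmask(im,(0,0,110),(180,60,255))&box(W,.45,.65,-.25,-.08,.0,.06);print("pan",s.sum(),rect(W[s]))
w=s&box(W,.45,.65,-.25,-.08,.024,.034);print("walls",w.sum(),rect(W[w]))
mt=(cv2.cvtColor(im,cv2.COLOR_RGB2GRAY)<45)&box(W,.3,.7,-.3,-.04,-.01,.015);print("mat",rect(W[mt]))
E
```

```text
[ 0.48284882 -0.16951102  0.24193557] [ 3.14152287e+00 -1.82693890e-05  1.36454570e-01] 11.85 [-4.09178040e-01  1.87109437e-01  1.57541791e+00 -5.11057522e-05
  1.37901347e+00  1.02517346e+00]
handle 734 [ 0.428 -0.172  0.032] [ 0.52  -0.155  0.052]
top (array([ 474.1, -163.4]), array([91.1, 13.8]), 2.57) 0.049605916708671205 [ 0.04295121 -0.18381172]
pan 2134 (array([ 553.1, -160.2]), array([75.2, 64.9]), 2.92)
walls 326 (array([ 553.3, -159.8]), array([69.7, 60. ]), 2.73)
mat (array([ 506.5, -167. ]), array([237.8, 167.4]), 0.33)
```

View pics/w3.png

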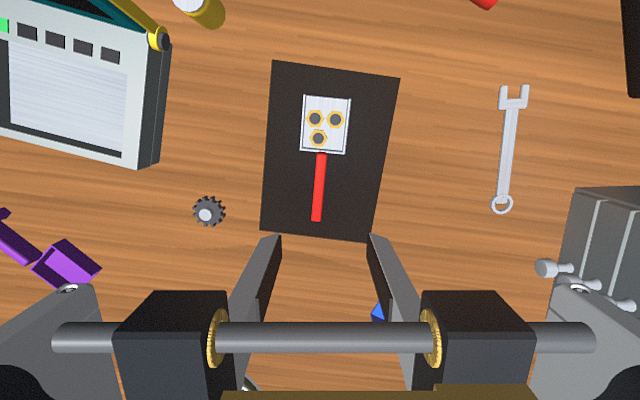

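Wrist view: the scoop pan is at (325,125) with three nuts in it and the red handle at (320,190). The scale pan is open at upper left.

Emit:
step_arm --deltas '[{"dp":[0,0,0.3],"twist":0.64},{"dp":[0,0,0.7],"twist":0.64},{"dp":[0,-0.155,0.7],"twist":0},{"dp":[0,0,0.9],"twist":0},{"dp":[0,0,0.9],"twist":0},{"dp":[0,0,0.8],"twist":0},{"dp":[0,0,0.6],"twist":0},{"dp":[0,0,0.4],"twist":0},{"dp":[0,0,0.25],"twist":0},{"dp":[0,0,0],"twist":0},{"dp":[0,0,0],"twist":0}]' --gripper 0

```text
time_s: 12.95
ee_pos: [0.4824, -0.163, 0.0203]
eef_rot: [3.141, -0.001, 0.053]
force: [0.7, 0.5, -1.0]
grip_width: 0.047
grip_force: 0.0
```

Emit:
step_arm --deltas '[{"dp":[0,0,0],"twist":0},{"dp":[0,0,0],"twist":0},{"dp":[0,0,0],"twist":0},{"dp":[0,0,0],"twist":0},{"dp":[0,0,0],"twist":0}]' --gripper -1 --squeeze 40

```text
time_s: 13.45
ee_pos: [0.4819, -0.1628, 0.0199]
eef_rot: [3.141, -0.0, 0.053]
force: [-1.4, -0.0, 2.6]
grip_width: 0.0138
grip_force: 40.0
```

Lift slowly, then check that it is level.

Emit:
step_arm --deltas '[{"dp":[0,0,-0.05],"twist":0},{"dp":[0,0,-0.1],"twist":0},{"dp":[0,0,-0.2],"twist":0},{"dp":[0,0,-0.3],"twist":0},{"dp":[0,0,-0.4],"twist":0},{"dp":[0,0,-0.5],"twist":0},{"dp":[0,0,-0.5],"twist":0},{"dp":[0,0,-0.4],"twist":0},{"dp":[0,0,-0.3],"twist":0},{"dp":[0,0,-0.2],"twist":0},{"dp":[0,0,-0.1],"twist":0},{"dp":[0,0,0],"twist":0}]'

```text
time_s: 14.65
ee_pos: [0.4818, -0.1627, 0.1418]
eef_rot: [3.141, -0.0, 0.053]
force: [-0.3, 0.9, -2.5]
grip_width: 0.0139
grip_force: 40.0
```

```bash
python3 - <<'E'
from meas import *
im,W=cloud("wrist");save(im,"w4.png");o=ctrl.get_obs();print(o["ee_pos"],o["eef_rot"],o["force"])
save(cv2.resize(im[:300,150:500],None,fx=1.5,fy=1.5),"w4c.png")
x,y,z=o["ee_pos"]
s=hsvmask(im,(0,0,110),(180,60,255))&box(W,x+.02,x+.13,y-.06,y+.06,.06,.2)
p=W[s];print(s.sum(),np.linalg.lstsq(np.c_[p[:,:2]-[x,y],np.ones(len(p))],p[:,2],rcond=None)[0],rect(p))
b=p[p[:,2]<np.percentile(p[:,2],40)];print(np.polyfit(b[:,0]-x,b[:,2],1))
E
```

```text
[ 0.48166803 -0.16258944  0.14132628] [-3.14135523e+00  4.54337772e-04  5.25767241e-02] [ 0.111071    0.05559109 -3.04738618]
9579 [-0.08082953  0.00551219  0.1408252 ] (array([ 553.5, -158.6]), array([70. , 60.4]), 2.94)
[-0.00104972  0.12843946]
```

View pics/w4c.png

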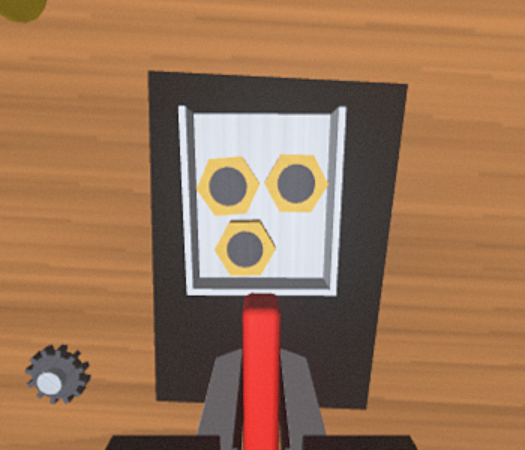

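Emit:
step_arm --deltas '[{"dp":[-0.15,0,0],"twist":0.3},{"dp":[-0.25,0,0],"twist":0.65},{"dp":[-0.26,0,0],"twist":0.65},{"dp":[-0.2,0,0],"twist":0.65},{"dp":[-0.1,0,0],"twist":0.3},{"dp":[-0.1,-0.2,0],"twist":0},{"dp":[-0.1,-0.4,0],"twist":0},{"dp":[-0.1,-0.6,0],"twist":0},{"dp":[-0.1,-0.8,0],"twist":0},{"dp":[-0.1,-0.9,0],"twist":0},{"dp":[-0.1,-0.9,0],"twist":0},{"dp":[-0.1,-0.9,0],"twist":0}]'

```text
time_s: 15.9
ee_pos: [0.4388, 0.0297, 0.1416]
eef_rot: [-3.141, -0.0, -0.125]
force: [1.1, -0.6, -2.5]
grip_width: 0.0135
grip_force: 40.0
```

Emit:
step_arm --deltas '[{"dp":[-0.1,-0.9,0],"twist":0},{"dp":[-0.1,-0.8,0],"twist":0},{"dp":[-0.1,-0.7,0],"twist":0},{"dp":[-0.04,-0.6,0],"twist":0},{"dp":[0,-0.4,0],"twist":0},{"dp":[0,-0.15,0],"twist":0},{"dp":[0,0,0],"twist":0},{"dp":[0,0,0],"twist":0}]'

```text
time_s: 16.7
ee_pos: [0.4433, 0.1699, 0.1415]
eef_rot: [3.141, 0.0, -0.125]
force: [-0.2, 0.1, -2.4]
grip_width: 0.0138
grip_force: 40.0
```

```bash
cat > chk.py <<'E'
from meas import *
import sys
u=np.array([.992,-.1253]);v=np.array([.1253,.992]);S=np.array([.5594,.1554])
im,W=cloud("wrist");o=ctrl.get_obs();d=np.array(o["ee_pos"][:2])-S
print("tcp u,v,z",(d@u).round(4),(d@v).round(4),o["ee_pos"][2].round(4),"yaw",o["eef_rot"][2].round(4),"F",o["force"].round(1),o["grip_width"].round(4),o["grip_force"],"t",o["time_s"])
e=W[...,:2]-S;a=e@u;b=e@v;z=W[...,2]
np.savez("wr.npz",im=im,a=a,b=b,z=z)
save(cv2.resize(im[:330,120:520],None,fx=1.5,fy=1.5),sys.argv[1])
# scoop centre strip profile along u
for c in np.arange(-.12,.08,.01):
    m=(abs(a-c)<.005)&(abs(b-d@v)<.05)
    if m.sum()>5: print(round(c,3),np.nanpercentile(z[m],[10,50,90]).round(3),end="; ")
E
python3 chk.py w5.png
```

```text
Traceback (most recent call last):
  File "chk.py", line 5, in <module>
    print("tcp u,v,z",(d@u).round(4),(d@v).round(4),o["ee_pos"][2].round(4),"yaw",o["eef_rot"][2].round(4),"F",o["force"].round(1),o["grip_width"].round(4),o["grip_force"],"t",o["time_s"])
                                                                                                                                   ^^^^^^^^^^^^^^^^^^^^^
AttributeError: 'float' object has no attribute 'round'
```

Emit:
step_arm --deltas '[{"dp":[0,0,0.1],"twist":0},{"dp":[0,0,0.3],"twist":0},{"dp":[0,0,0.5],"twist":0},{"dp":[0,0,0.4],"twist":0},{"dp":[0,0,0.25],"twist":0},{"dp":[0,0,0.12],"twist":0},{"dp":[0,0,0.06],"twist":0},{"dp":[0,0,0],"twist":0}]'

```text
time_s: 17.55
ee_pos: [0.4436, 0.1704, 0.0726]
eef_rot: [-3.141, -0.0, -0.125]
force: [0.9, 0.2, -2.9]
grip_width: 0.0136
grip_force: 40.0
```

```bash
sed -i 's/o\["grip_width"\].round(4)/round(float(o["grip_width"]),4)/' chk.py; python3 chk.py w5.png
```

```text
tcp u,v,z -0.1166 0.0004 0.0728 yaw -0.1254 F [-0.5  0.6 -3.3] 0.0139 39.97541427612305 t 17.6
-0.12 [-0.001  0.001  0.163]; -0.11 [-0.     0.111  0.145]; -0.1 [0.103 0.194 0.197]; -0.09 [0.184 0.188 0.194]; -0.08 [0.074 0.185 0.193]; -0.07 [0.033 0.059 0.073]; -0.06 [0.026 0.06  0.075]; -0.05 [0.026 0.06  0.075]; -0.04 [0.026 0.071 0.075]; -0.03 [0.026 0.07  0.075]; -0.02 [0.026 0.059 0.076]; -0.01 [0.025 0.059 0.066]; -0.0 [0.025 0.026 0.027]; 0.01 [0.025 0.026 0.027]; 0.02 [0.025 0.026 0.027]; 0.03 [0.025 0.037 0.054];
```

View pics/w5.png

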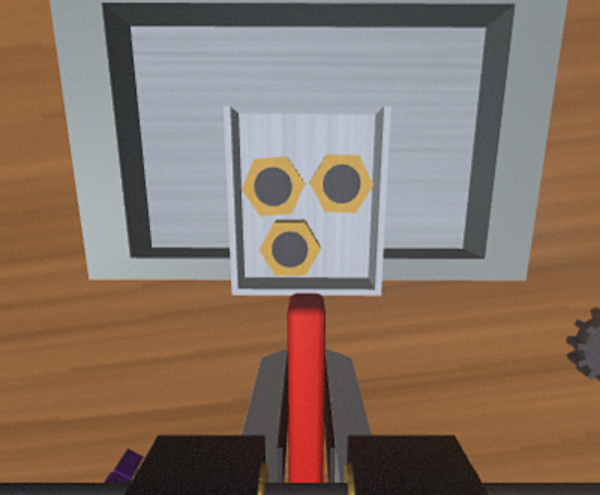

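The scoop sits centred over the pan's front rim with the nuts inside. I'll loosen the grip next, with the rim supporting the scoop.

Emit:
step_arm --deltas '[{"dp":[0,0,0],"twist":0},{"dp":[0,0,0],"twist":0},{"dp":[0,0,-0.1],"twist":0},{"dp":[0,0,-0.1],"twist":0},{"dp":[0,0,-0.1],"twist":0}]' --squeeze 3

```text
time_s: 18.1
ee_pos: [0.4436, 0.1704, 0.085]
eef_rot: [-3.141, -0.0, -0.125]
force: [1.2, 0.8, -2.2]
grip_width: 0.014
grip_force: 3.0
```

```bash
python3 chk.py w6.png
```

```text
tcp u,v,z -0.1165 0.0004 0.0855 yaw -0.1254 F [-0.5  0.3  0.5] 0.0141 2.999953217804432 t 18.15
-0.12 [-0.001  0.113  0.175]; -0.11 [-0.     0.124  0.159]; -0.1 [0.199 0.207 0.21 ]; -0.09 [0.196 0.201 0.206]; -0.08 [0.062 0.197 0.206]; -0.07 [0.032 0.058 0.072]; -0.06 [0.026 0.056 0.07 ]; -0.05 [0.026 0.064 0.067]; -0.04 [0.025 0.062 0.064]; -0.03 [0.026 0.047 0.062]; -0.02 [0.025 0.027 0.061]; -0.01 [0.025 0.026 0.027]; -0.0 [0.025 0.026 0.027]; 0.01 [0.025 0.026 0.027]; 0.02 [0.025 0.026 0.027]; 0.03 [0.026 0.044 0.055]; 0.04 [0.054 0.055 0.055];
```

Emit:
step_arm --deltas '[{"dp":[0,0,-0.07],"twist":0},{"dp":[0,0,-0.07],"twist":0},{"dp":[0,0,-0.07],"twist":0},{"dp":[0,0,-0.07],"twist":0},{"dp":[0,0,-0.07],"twist":0},{"dp":[0,0,-0.07],"twist":0},{"dp":[0,0,-0.07],"twist":0},{"dp":[0,0,-0.07],"twist":0}]'

```text
time_s: 18.95
ee_pos: [0.4434, 0.1704, 0.107]
eef_rot: [3.142, 0.0, -0.125]
force: [0.7, -0.4, -2.0]
grip_width: 0.014
grip_force: 3.0
```

```bash
python3 chk.py w7.png
```

```text
tcp u,v,z -0.1167 0.0004 0.1075 yaw -0.1254 F [ 0.9 -0.4 -1.9] 0.0139 3.000044748187065 t 19.0
-0.12 [0.001 0.14  0.202]; -0.11 [0.123 0.153 0.183]; -0.1 [0.127 0.229 0.232]; -0.09 [0.12  0.222 0.228]; -0.08 [0.077 0.219 0.228]; -0.07 [0.028 0.06  0.075]; -0.06 [0.026 0.065 0.07 ]; -0.05 [0.026 0.047 0.064]; -0.04 [0.025 0.027 0.052]; -0.03 [0.025 0.026 0.027]; -0.02 [0.025 0.026 0.027]; -0.01 [0.025 0.026 0.027]; -0.0 [0.025 0.026 0.027]; 0.01 [0.025 0.026 0.027]; 0.02 [0.025 0.026 0.027]; 0.03 [0.026 0.044 0.055]; 0.04 [0.054 0.055 0.057];
```

View pics/w7.png

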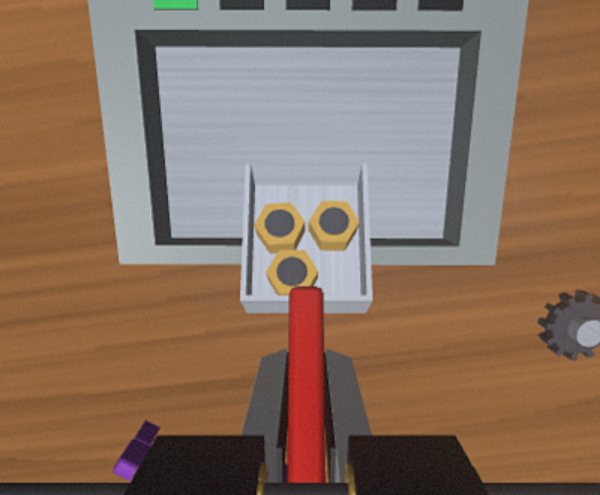

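Emit:
step_arm --deltas '[{"dp":[0.07,0,0],"twist":0},{"dp":[0.1,0,0],"twist":0},{"dp":[0.1,0,0],"twist":0},{"dp":[0.1,0,0],"twist":0},{"dp":[0.1,0,0],"twist":0},{"dp":[0.1,0,0],"twist":0},{"dp":[0.1,0,0],"twist":0},{"dp":[0.1,0,0],"twist":0},{"dp":[0,0,0],"twist":0}]'

```text
time_s: 19.9
ee_pos: [0.4745, 0.1665, 0.107]
eef_rot: [-3.141, -0.0, -0.126]
force: [-1.5, -0.4, 1.2]
grip_width: 0.0142
grip_force: 3.0
```

```bash
python3 chk.py w8.png; python3 - <<'E'
from meas import *
D=np.load("wr.npz");im,a,b,z=[D[k] for k in("im","a","b","z")]
m=hsvmask(im,(18,90,90),(32,255,255))&(abs(a)<.15)&(abs(b)<.09)
n,l,s,c=cv2.connectedComponentsWithStats(m.astype(np.uint8))
for i in range(1,n):
    if s[i,4]>25:k=l==i;print(s[i,4],c[i].round(),np.median(a[k]).round(3),np.median(b[k]).round(3),np.median(z[k]).round(3))
E
```

```text
tcp u,v,z -0.0858 0.0003 0.1069 yaw -0.1256 F [-0.5 -0.2  1.6] 0.0139 3.0000603944063187 t 19.95
-0.12 [-0.001  0.     0.168]; -0.11 [-0.001 -0.     0.155]; -0.1 [0.143 0.15  0.155]; -0.09 [0.137 0.143 0.202]; -0.08 [0.081 0.147 0.181]; -0.07 [0.058 0.228 0.232]; -0.06 [0.079 0.222 0.228]; -0.05 [0.058 0.221 0.228]; -0.04 [0.025 0.044 0.055]; -0.03 [0.025 0.039 0.046]; -0.02 [0.025 0.026 0.036]; -0.01 [0.025 0.026 0.026]; -0.0 [0.025 0.026 0.027]; 0.01 [0.025 0.026 0.027]; 0.02 [0.025 0.026 0.027]; 0.03 [0.025 0.046 0.055]; 0.04 [0.054 0.056 0.057]; 0.05 [0.054 0.056 0.057]; 0.06 [0.054 0.055 0.056]; 0.07 [0.054 0.055 0.056]; 1432 [322. 163.] -0.038 0.004 0.046
275 [354. 341.] -0.057 -0.007 0.224
176 [292. 346.] -0.058 0.009 0.224
```

Emit:
step_arm --deltas '[{"dp":[0.05,0,-0.08],"twist":0},{"dp":[0.05,0,-0.08],"twist":0},{"dp":[0.05,0,-0.08],"twist":0},{"dp":[0.05,0,-0.08],"twist":0},{"dp":[0.06,0,-0.08],"twist":0},{"dp":[0.06,0,-0.08],"twist":0},{"dp":[0.07,0,-0.08],"twist":0},{"dp":[0.07,0,-0.08],"twist":0},{"dp":[0.07,0,-0.08],"twist":0},{"dp":[0.07,0,-0.08],"twist":0},{"dp":[0,0,0],"twist":0}]'

```text
time_s: 21.05
ee_pos: [0.4984, 0.1635, 0.1393]
eef_rot: [-3.141, -0.001, -0.126]
force: [0.1, -0.5, -1.8]
grip_width: 0.0138
grip_force: 3.0
```

```bash
cat > nuts.py <<'E'
from meas import *
D=np.load("wr.npz");im,a,b,z=[D[k] for k in("im","a","b","z")]
m=hsvmask(im,(18,90,90),(32,255,255))&(abs(a)<.15)&(abs(b)<.09)&(z<.12)
n,l,s,c=cv2.connectedComponentsWithStats(m.astype(np.uint8))
for i in range(1,n):
    if s[i,4]>25:k=l==i;print(s[i,4],c[i].round(),np.median(a[k]).round(3),np.median(b[k]).round(3),np.percentile(z[k],[5,50,95]).round(3))
E
python3 chk.py w9.png; python3 nuts.py
```

```text
tcp u,v,z -0.0619 0.0003 0.139 yaw -0.1255 F [ 0.9 -0.1 -1.7] 0.014 2.999880127608776 t 21.1
-0.12 [-0.001 -0.     0.177]; -0.11 [-0.001 -0.     0.183]; -0.1 [-0.     0.193  0.198]; -0.09 [0.201 0.202 0.203]; -0.08 [0.055 0.187 0.19 ]; -0.07 [0.038 0.178 0.198]; -0.06 [0.107 0.168 0.235]; -0.05 [0.09  0.166 0.21 ]; -0.04 [0.106 0.26  0.264]; -0.03 [0.243 0.253 0.26 ]; -0.02 [0.025 0.055 0.072]; -0.01 [0.025 0.036 0.069]; -0.0 [0.025 0.027 0.044]; 0.01 [0.025 0.026 0.05 ]; 0.02 [0.025 0.026 0.047]; 0.03 [0.025 0.044 0.056]; 0.04 [0.054 0.056 0.057]; 0.05 [0.054 0.056 0.057]; 0.06 [0.054 0.055 0.056]; 0.07 [0.054 0.055 0.056]; 903 [324. 138.] 0.001 -0.0 [0.036 0.038 0.052]
```

View pics/w9.png

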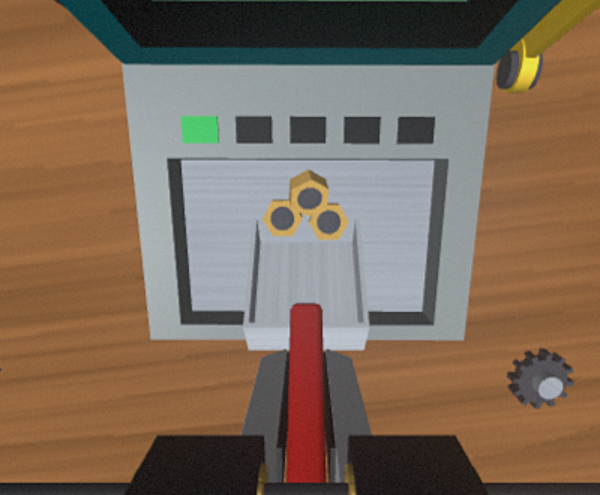

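All three nuts are in the pan at crop (282..330, 190..220). I'll firm the grip, lift straight up and go back to the mat.

Emit:
step_arm --deltas '[{"dp":[0,0,0],"twist":0},{"dp":[0,0,-0.1],"twist":0},{"dp":[0,0,-0.3],"twist":0},{"dp":[0,0,-0.5],"twist":0},{"dp":[0,0,-0.5],"twist":0},{"dp":[0,0,-0.3],"twist":0},{"dp":[0,0.3,0],"twist":0},{"dp":[0,0.6,0],"twist":0},{"dp":[0,0.8,0],"twist":0},{"dp":[0,0.8,0],"twist":0},{"dp":[0,0.8,0],"twist":0},{"dp":[0,0.8,0],"twist":0}]' --squeeze 25

```text
time_s: 22.3
ee_pos: [0.4764, -0.001, 0.2061]
eef_rot: [3.141, 0.001, -0.125]
force: [-0.6, -0.3, -2.3]
grip_width: 0.0137
grip_force: 25.0
```

Emit:
step_arm --deltas '[{"dp":[0.2,0.8,0],"twist":0},{"dp":[0.3,0.8,0],"twist":0},{"dp":[0.3,0.8,0],"twist":0},{"dp":[0.3,0.8,0],"twist":0},{"dp":[0.3,0.5,0],"twist":0},{"dp":[0.3,0.2,0],"twist":0},{"dp":[0.12,0,0],"twist":0},{"dp":[0,0,0],"twist":-0.9},{"dp":[0,0,0],"twist":-0.9},{"dp":[0,0,0],"twist":0},{"dp":[0,0,0],"twist":0}]'

```text
time_s: 23.4
ee_pos: [0.5297, -0.1628, 0.2066]
eef_rot: [-3.141, 0.0, -0.001]
force: [0.4, -0.3, -1.4]
grip_width: 0.0136
grip_force: 25.0
```

```bash
cat > tilt.py <<'E'
from meas import *
im,W=cloud("wrist");o=ctrl.get_obs();p=np.array(o["ee_pos"]);print(p.round(4),o["eef_rot"][2],o["force"].round(1),o["time_s"])
d=W-p; m=(abs(d[...,1])<.025)&(d[...,0]>.01)&(d[...,0]<.13)&(d[...,2]>-.11)&(d[...,2]<.04)&(W[...,2]>.012)&hsvmask(im,(0,0,90),(180,70,255))
q=d[m];print(m.sum())
for c in np.arange(.01,.13,.01):
    k=abs(q[:,0]-c)<.005
    if k.sum()>5:print(round(c,2),np.percentile(q[k,2],[5,50,95]).round(3),end="; ")
E
python3 tilt.py
```

```text
[ 0.5298 -0.1628  0.2067] -0.001195058276489247 [ 0.5 -0.5 -1.8] 23.45
3282
0.01 [-0.052 -0.02   0.036]; 0.02 [-0.063 -0.058 -0.053]; 0.03 [-0.075 -0.069 -0.064]; 0.04 [-0.085 -0.08  -0.075];
```

Emit:
step_arm --deltas '[{"dp":[0,0,0.2],"twist":0},{"dp":[0,0,0.5],"twist":0},{"dp":[0,0,0.6],"twist":0},{"dp":[0,0,0.6],"twist":0},{"dp":[0,0,0.5],"twist":0},{"dp":[0,0,0.3],"twist":0},{"dp":[0,0,0.15],"twist":0},{"dp":[0,0,0],"twist":0}]'

```text
time_s: 24.25
ee_pos: [0.5299, -0.163, 0.0925]
eef_rot: [-3.141, 0.001, 0.0]
force: [-0.1, 0.3, -1.6]
grip_width: 0.0142
grip_force: 25.0
```

```bash
python3 - <<'E'
import numpy as np
f=np.radians(np.linspace(48,0,13));p=np.c_[-(107*np.cos(f)-34*np.sin(f)),-(107*np.sin(f)+34*np.cos(f))]
print((np.diff(p,axis=0)/40).round(3).tolist())
E
python3 tilt.py
```

```text
[[-0.176, 0.087], [-0.169, 0.099], [-0.162, 0.111], [-0.154, 0.122], [-0.145, 0.132], [-0.135, 0.142], [-0.125, 0.151], [-0.114, 0.159], [-0.103, 0.167], [-0.091, 0.174], [-0.079, 0.179], [-0.066, 0.185]]
[ 0.5303 -0.1631  0.0932] 8.710637620845674e-05 [-0.6 -0.6 -1.2] 24.3
2716
0.01 [-0.053 -0.022  0.028]; 0.02 [-0.064 -0.059 -0.053]; 0.03 [-0.076 -0.071 -0.065]; 0.04 [-0.081 -0.079 -0.076];
```

Emit:
step_arm --deltas '[{"dp":[-0.176,0,0.2],"twist":0},{"dp":[-0.169,0,0.1],"twist":0},{"dp":[-0.162,0,0.111],"twist":0},{"dp":[-0.154,0,0.122],"twist":0},{"dp":[-0.145,0,0.132],"twist":0},{"dp":[-0.135,0,0.142],"twist":0},{"dp":[-0.125,0,0.151],"twist":0},{"dp":[-0.114,0,0.159],"twist":0},{"dp":[-0.103,0,0.167],"twist":0},{"dp":[-0.091,0,0.174],"twist":0},{"dp":[-0.079,0,0.179],"twist":0},{"dp":[-0.066,0,0.185],"twist":0}]' --squeeze 5

```text
time_s: 25.5
ee_pos: [0.4695, -0.1631, 0.0198]
eef_rot: [3.142, -0.001, 0.0]
force: [1.6, 3.0, 8.0]
grip_width: 0.0141
grip_force: 5.0
```

```bash
python3 tilt.py
```

```text
[ 0.469  -0.1631  0.0189] 0.00021065011020371394 [ 0.  -0.6 -1.9] 25.55
1723
0.01 [0.006 0.025 0.039]; 0.03 [-0.005  0.006  0.01 ];
```

Emit:
step_arm --deltas '[{"dp":[0,0,0],"twist":0},{"dp":[0,0,0],"twist":0},{"dp":[0,0,0],"twist":0},{"dp":[0,0,0],"twist":0},{"dp":[0,0,-0.3],"twist":0},{"dp":[0,0,-0.7],"twist":0},{"dp":[0,0,-0.9],"twist":0},{"dp":[0,0,-0.9],"twist":0},{"dp":[0,0,-0.9],"twist":0},{"dp":[0,0,-0.9],"twist":0},{"dp":[0,0,-0.9],"twist":0},{"dp":[0,0,0],"twist":0}]' --gripper 0

```text
time_s: 26.75
ee_pos: [0.4705, -0.1636, 0.2456]
eef_rot: [3.138, -0.008, 0.0]
force: [0.3, -0.7, -0.4]
grip_width: 0.0472
grip_force: 0.0
```

```bash
python3 - <<'E'
from meas import *
im,W=cloud("wrist");save(im,"fw.png")
s=hsvmask(im,(0,0,110),(180,60,255))&box(W,.45,.65,-.25,-.08,.0,.06)
print("pan",rect(W[s]),np.percentile(W[s][:,2],[5,50,95]).round(3))
f=s&box(W,.45,.65,-.25,-.08,.0,.013);p=W[f];print("floor fit",f.sum(),np.linalg.lstsq(np.c_[p[:,:2],np.ones(len(p))],p[:,2],rcond=None)[0])
re=(hsvmask(im,(0,140,60),(6,255,255))|hsvmask(im,(174,140,60),(180,255,255)))&box(W,.3,.7,-.3,0,.045,.08);p=W[re];print("handle",rect(p),np.polyfit(p[:,0],p[:,2],1))
im2,W2=cloud("top")
u=np.array([.992,-.1253]);v=np.array([.1253,.992]);S=np.array([.5594,.1554]);e=W2[...,:2]-S
m=hsvmask(im2,(15,80,80),(34,255,255))&(abs(e@u)<.08)&(abs(e@v)<.09)
k,l,st,c=cv2.connectedComponentsWithStats(m.astype(np.uint8))
for i in range(1,k):
    q=l==i;print("nutblob",st[i],(e@u)[q].min(),(e@u)[q].max(),(e@v)[q].min(),(e@v)[q].max(),W2[...,2][q].max())
c1=cv2.resize(im2[120:260,210:440],(800,487),interpolation=cv2.INTER_CUBIC);save(c1,"ft.png");print(ctrl.get_obs()["time_s"])
E
python3 lid.py
```

```text
pan (array([ 534.5, -163.6]), array([65. , 73.2]), 88.73) [0.005 0.007 0.028]
floor fit 2123 [-0.00614071  0.0030968   0.01067988]
handle (array([ 455.5, -162.9]), array([13., 90.]), 89.71) [-0.00189659  0.05042354]
nutblob [261 174   9   9  44] 0.006535299951656544 0.030253228761354597 -0.008222979446203559 0.012830265840701436 0.038648039530695955
nutblob [254 182   9   9  41] -0.016498051369595614 0.00445035353280009 0.006003990657171735 0.028171430914268592 0.03989988003782374
nutblob [265 184  10  10  45] -0.019124666988541334 0.0027761427048674614 -0.024550985049008895 -7.747479848811993e-06 0.03920150305557535
26.85
scene lid 940 theta 1.6960839426294387 a0 0.015517126732720859 mean 0.030775927796493453 0.12115226411666306 z 0.020042699137197632 0.15974133718879963
scene idx 71 theta 1.6874231120515704 a0 0.013996612119072759 mean 0.02447969546280627 0.0894778205538327 z 0.020009128039750572 0.13079743148388795
scene bar 332 theta 1.5897536003810604 a0 0.03629479901714919 mean 0.03994708143083041 0.1926355532972904 z 0.16589881092425768 0.19735862098950213
top lid 1155 theta 1.756580870745319 a0 -0.0011179017610926753 mean 0.021286779947296948 0.11920428669949228 z 0.020018284127802315 0.15989748226057549
top idx 60 theta 1.7461310785826234 a0 -0.0004333605890336107 mean 0.014605248985036904 0.08489010666769828 z 0.02162750406514751 0.12945101426588873
top bar 389 theta 1.8538595244232925 a0 -0.02107419540326711 mean 0.03398862971966046 0.18930146130160527 z 0.1651011924870735 0.19604426960774118
[ 0.46881875 -0.16289947  0.23922248]
```

View pics/ft.png

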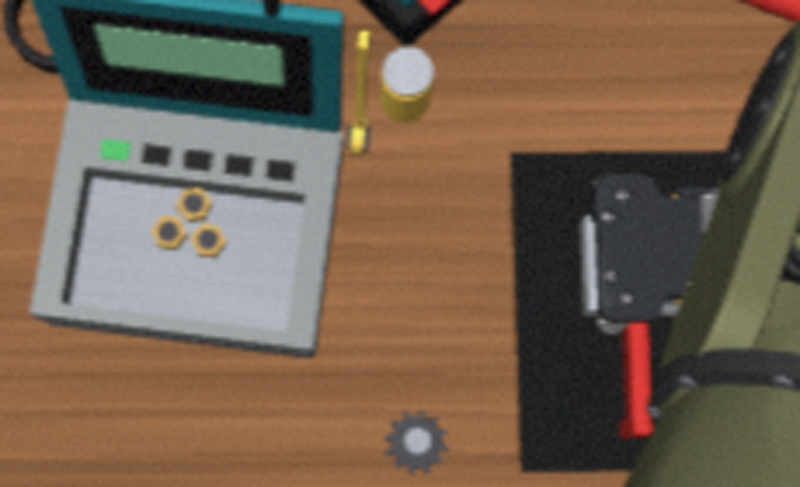

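The nuts lie flat in the pan at crop (168..208, 205..240). The lid is in line with the arm, and the scoop is level on the mat.

```bash
python3 -c "
from station import ctrl
print(ctrl.hand_in())"
```

```text
the job is handed in; nothing more can be done
None
```

I handed the job in at about 27 s of the 66 s allowed. The lid measured about 0.01 rad off the yellow index arm, all three nuts lay flat in the weighing pan, and the empty scoop was level on the mat. No verdict came back.

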